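# Screw down a speaker's amplifier cover evenly

### The arm

A 6-joint arm with a two-finger parallel gripper is mounted at the origin on the work surface. World frame = base frame: x ahead of the robot, y to its left, z up, the work surface at z = 0. Lengths are in m, angles in rad, forces in N, time in s.
With the tool pointing down it reaches from about 0.275 to 0.75 m from the base axis. Payload 10.2 kg.
Tool frame: the origin (TCP) lies on the centre line of the jaws, within the pads' length; the fingertips stand 17 mm ahead of it and the grasp point (between the pads) lies 2 mm behind it; z points along the fingers, y is the line along which they close (so a half turn about z gives the same grasp; the last joint's range is limited). The gripper opens to 85 mm and grips with 20 to 120 N. Pads are 22 mm wide; open, the fingers measure 114 mm over their backs; the gripper's body (76 mm by 85 mm) begins 54 mm behind the grasp point. The pads swing forward as they close: fully open they stand 13 mm farther back than shut.
Start: joints at [0.998, 0.313, 1.498, -0, 1.331, -0.223], TCP at [0.18, 0.493, 0.248] pointing down, gripper open.
Joint ranges: [-2.94, 2.94], [-0.97, 2.17], [0.19, 2.56], [-1.23, 4.37], [0.02, 3.11], [-2.88, 2.88]. Speed limits (rad/s): [2.39, 2.39, 3.01, 3.14, 3.14, 3.14].

### API

Orientations are given as a 3x3 rotation matrix whose columns are the frame's x, y, z axes.
In Python, from plant import robot, snapshot, get_calibration gives the robot as it stands. The module is installed in compiled form; this text tells all that it offers.
- The arm moves only by the tool arm_command, never from a script. Its argument "rows" is a list of rows, each a list of 7 numbers: the turn, a rotation vector about the tool's x, y, z in rad, then the shift along the tool's x, y, z in cm, then the opening in per cent of the stroke, from 0 (shut) to 100 (fully open). A call has 1 to 20 rows; each row shifts and turns the commanded pose from where the row before left it, along the tool's axes as they then stand; what a row does not reach is not made up. A row lasts 1/10 s, in which the tool goes at most 50 mm and 8.59 degrees, less where a joint would pass 70% of its speed; a pose out of reach is approached as far as the arm can. A call is refused whole if a number of a shift passes 5 or a number of a turn 0.15, either way. A call with a gripper value outside its range is refused whole. The fingers move at their own pace and stop on an object; "grip_force" is the grip in N (left out, the last holds). Time passes only in rows, so rows that do not move let the fingers close. It gives the time, the measured TCP pose, the force, the opening and the grip force at its end, in the units of the state.
- robot.get_state(): the state, without advancing time (a new reading comes with each control period).
- snapshot(name): name is "scene" or "side" or "wrist"; returns (picture, depth): 420x560x3 uint8, red, green, blue; 420x560 float32, m along the optical axis (not along the pixel's ray), 0 where there is no reading.
- get_calibration(name): a dict with "vertical_fov" (degrees; the focal length in pixels is half the picture's height over the tangent of half this angle, whatever the lens; pixels are square), "cx", "cy" (the principal point, pixels), "k1" (the pictures are not rectified: a ray, as slopes to the right and down, at radius r is drawn at 1 + k1 r^2 times it, then the intrinsics apply), "R" (3x3) and "t" (3): a world point X has camera coordinates R X + t. Camera axes: x right, y down, z forward; pixel columns grow to the right and rows downward; lengths in m; the calibration is good to about 2 mm. A picture is of the moment at which its call begins: read the wrist's pose just before it. get_calibration takes no time and is no camera call; for the wrist camera it gives the pose at the moment of the call.
- robot.job_done(): hands the job in; it is judged then, once.
The state is a dict: "clock": time; "joint_positions": joint angles; "dq": joint speeds; "joint_efforts": joint torques, N m; "ee_pos": TCP position; "orientation": TCP orientation; "ft_force": force on the tool from outside, world axes, zero at the start; "wrist_torque": the same for the moment, N m; "grip_width": finger opening in m; "grip_force": force on a finger pad.
Only numpy, scipy, OpenCV 4.12 (cv2) and the standard library are available. Lean on these libraries where they do the work, as an engineer would, in place of code of your own. Each camera call takes 0.05 s, during which the arm holds its last target. There are 200 camera calls.

### The job

Fasten the metal cover of the bass speaker with its four wing screws, a little at a time and crisscross: first take all four part-way down, after the first screw the one diagonally opposite and then the other diagonal pair, then go round again the same way until each is firmly tight and the cover sits flat, home on its bosses. Never let the cover tip by more than about a degree, do not overtighten any screw (feel for the rise in torque and stop soon after it begins), and leave the other things on the desk alone.

Things in the scene. Friction and masses are not known exactly. Their poses are not given: they have to be found in the camera images.
- speaker: black bass speaker box lying on its front on the desk, 240 x 240 x 110 mm, fixed; origin under its centre, z up. A square pocket in its top (166 x 166 mm, rim 110 mm above the desk) holds the metal cover. Bosses hidden under the cover decide how deep it sits home: 3.0 to 5.8 mm below its start height, different each time, not visible from outside.
- cover: bare aluminium cover plate, 163 x 163 x 8 mm, 0.9 kg, loose in the pocket, with low cooling fins (60 x 67 mm, 10 mm high) in the middle; origin at the centre of its underside, about 106 mm above the desk at the start, z up. It floats on four springy rubber pads (1.2 N/mm each) until it is pulled down on to the bosses.
- screw_a: steel wing screw at the cover corner towards the speaker's +x, +y (58, 58 mm from the centre), diagonal to screw_c. Origin: on its axis, underside of its 24 mm flange, 0.5 mm above the cover at the start. Wing 34 mm long along own x, 10 mm thick, from 4 to 30 mm above the origin. Clockwise seen from above lowers a screw 4 mm per rad; it stays where left.
- screw_b: steel wing screw at the cover corner towards the speaker's -x, +y (58, 58 mm from the centre), diagonal to screw_d. Origin: on its axis, underside of its 24 mm flange, 0.5 mm above the cover at the start. Wing 34 mm long along own x, 10 mm thick, from 4 to 30 mm above the origin. Each screw needs 0.45 N m to turn free (thread friction), plus 0.005 N m per N that it clamps.
- screw_c: steel wing screw at the cover corner towards the speaker's -x, -y (58, 58 mm from the centre), diagonal to screw_a. Origin: on its axis, underside of its 24 mm flange, 0.5 mm above the cover at the start. Wing 34 mm long along own x, 10 mm thick, from 4 to 30 mm above the origin. A screw clamps up to 15 N while it squeezes the pads; properly tight is about 45 N, overtight 70 N.
- screw_d: steel wing screw at the cover corner towards the speaker's +x, -y (58, 58 mm from the centre), diagonal to screw_b. Origin: on its axis, underside of its 24 mm flange, 0.5 mm above the cover at the start. Wing 34 mm long along own x, 10 mm thick, from 4 to 30 mm above the origin. With the cover home, the clamping of any screw climbs steeply, by about 150 N per rad.
- mouse: black computer mouse beside the speaker, 100 x 60 x 32 mm; origin under its centre; a bystander, leave it alone
- screwdriver: screwdriver with a red handle lying beside the speaker; origin under its centre; a bystander, leave it alone
- parts_tray: empty grey tray, 100 x 70 x 22 mm; origin under its centre; a bystander, leave it alone
- mug: white mug, 82 mm wide, 95 mm high; origin under its centre; a bystander, leave it alone
- coaster: round cork coaster, 100 mm wide; origin under its centre; a bystander, leave it alone
- spray: white bottle, 52 mm wide, 160 mm high; origin under its centre; a bystander, leave it alone
There are look-alikes about, which are no part of the job. There is more than one size of the cover; the job needs the largest.

How it is judged:
On the way:
1. all four screws have been taken down part-way (each by over 1.2 mm) while none is tight yet (each clamps the cover with under 28 N) (distance of each of screw_a, screw_b, screw_c, screw_d from where it was at the start of the episode above 0.0012 m and contact force between each of screw_a, screw_b, screw_c, screw_d and cover below 28 N), for 0.1 s.
At the end, for the whole second after the job is handed in: each of the four screws clamps the cover with over 28 N (which it can only do with the cover home on its bosses) and the cover is flat within 0.006 rad (contact force between each of screw_a, screw_b, screw_c, screw_d and cover above 28 N and angle between cover's own z axis and vertical below 0.006 rad); the robot touches nothing.
It fails at once if the cover tips by over 0.025 rad (angle between cover's own z axis and vertical above 0.025 rad).
It fails at once if a screw is overtightened (clamps with over 72 N) (contact force between any of screw_a, screw_b, screw_c, screw_d and cover above 72 N).
It fails at once if not crisscross: two neighbouring screws are both down by over 1.2 mm while neither of the other two has been taken down 0.4 mm ((distance of each of screw_a, screw_b from where it was at the start of the episode above 0.0012 m and distance of each of screw_c, screw_d from where it was at the start of the episode below 0.0004 m) or (distance of each of screw_b, screw_c from where it was at the start of the episode above 0.0012 m and distance of each of screw_a, screw_d from where it was at the start of the episode below 0.0004 m) or (distance of each of screw_c, screw_d from where it was at the start of the episode above 0.0012 m and distance of each of screw_a, screw_b from where it was at the start of the episode below 0.0004 m) or (distance of each of screw_d, screw_a from where it was at the start of the episode above 0.0012 m and distance of each of screw_b, screw_c from where it was at the start of the episode below 0.0004 m)).
It fails at once if a bystander is moved by over 25 mm (distance of any of mouse, screwdriver, parts_tray, mug, coaster, spray from where it was at the start of the episode above 0.025 m).
It also fails if it takes over 72 s, if anything falls off the work surface, if the arm or the gripper's body presses on something with over 40 N, if the wrist force passes 120 N, or if a joint passes its speed limit or range.

## Working session

There is one attempt and no reset: what is moved stays moved. The work goes in short steps, Python scripts to look and compute and a tool call to move; the robot and the scene stay as the last step left them, time stands still between calls to the robot, and variables do not carry over. Pictures are saved under pics/ and viewed, at most 10 in all, crops included, and the job is handed in when it is done.

Besides the shell and the picture viewer there is one more tool, called after "Call:" as name([rows], argument=value, ...), one row to a line, values as JSON. arm_command: Moves the arm, as the interface text tells. Its arguments: {"type":"object","properties":{"rows":{"type":"array","items":{"type":"array","items":{"type":"number"}}},"grip_force":{"type":"number"}},"required":["rows"]}

```bash
mkdir -p pics; ls
cat > h.py <<'E'
import numpy as np, cv2
from plant import robot, snapshot, get_calibration
def cam(n):
    c=get_calibration(n); f=210/np.tan(np.radians(c["vertical_fov"])/2)
    K=np.array([[f,0,c["cx"]],[0,f,c["cy"]],[0,0,1]]); return K,c["k1"],np.array(c["R"]),np.array(c["t"])
def rays(uv,C):
    K,k1,R,t=C
    p=cv2.undistortPoints(np.float64(uv).reshape(-1,1,2),K,np.array([k1,0,0,0,0]))[:,0]
    return np.c_[p,np.ones(len(p))]@R, -R.T@t
def onplane(uv,z,C):
    d,o=rays(uv,C); return o+d*((z-o[2])/d[:,2])[:,None]
def cloud(dep,C):
    h,w=dep.shape; uv=np.stack(np.meshgrid(np.arange(w),np.arange(h)),-1).reshape(-1,2)
    d,o=rays(uv,C); return (o+d*dep.reshape(-1,1)).reshape(h,w,3)
E
python3 - <<'E'
from h import *
for n in("scene","side","wrist"):
    C=cam(n);p,d=snapshot(n); np.savez(f"pics/{n}0.npz",p=p,d=d,K=C[0],k=C[1],R=C[2],t=C[3]); cv2.imwrite(f"pics/{n}0.png",p[:,:,::-1])
a=[cv2.imread(f"pics/{n}0.png") for n in("scene","side")]
print(robot.get_state())
for n in("scene","side","wrist"):print(n,-cam(n)[2].T@cam(n)[3],cam(n)[1])
E
```

```text
pics
{'clock': 0.15, 'joint_positions': array([ 9.97630117e-01,  3.13316922e-01,  1.49821441e+00, -1.04621401e-06,
        1.33097601e+00, -2.23360266e-01]), 'dq': array([-9.10802163e-05,  6.02455158e-04, -3.52681778e-03, -4.11187856e-04,
       -5.49374568e-04, -3.43322960e-04]), 'joint_efforts': array([ 1.85779754e-03, -4.12367034e+01, -2.59794009e+01, -1.01963185e-04,
        3.21573243e-03, -1.87460552e-05]), 'ee_pos': array([0.17983125, 0.49307454, 0.24788699]), 'orientation': array([[-9.39439272e-01,  3.42715055e-01, -4.95175247e-04],
       [ 3.42715354e-01,  9.39438979e-01, -7.69058678e-04],
       [ 2.01618941e-04, -8.92188084e-04, -9.99999582e-01]]), 'ft_force': array([ 0.23273229,  0.25416228, -0.73444764]), 'wrist_torque': array([ 0.00641394,  0.00531002, -0.02321418]), 'grip_force': 0.0, 'grip_width': 0.0852999243181723}
scene [1.04303022 0.82817733 1.01313705] -0.11093199341503593
side [ 0.44566716 -1.00963633  0.80940043] -0.09644416613282789
wrist [0.10849626 0.52037842 0.37448738] -0.07768966000154334
```

View pics/scene0.png

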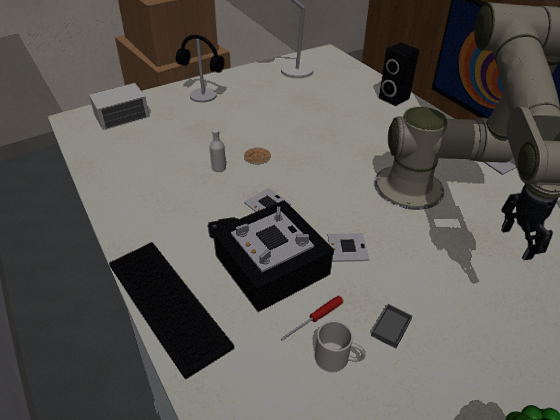

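The scene shows the black speaker at about (272,250), with the large cover in its pocket and wing screws at about (243,230), (279,213), (303,240) and (265,257). Candidates for the cover are the one in the speaker at (272,238) and two loose look-alike plates on the desk at (265,200) and (348,246). I choose the one in the speaker.

Run:
```python
from h import *
for n in("scene","side"):
    z=np.load(f"pics/{n}0.npz");C=(z["K"],float(z["k"]),z["R"],z["t"]);P=cloud(z["d"],C);ok=z["d"]>0
    # speaker box: top points
    rgb=z["p"].astype(int)
    top=ok&(P[...,2]>.085)&(P[...,2]<.14)
    nl,lab,st,ce=cv2.connectedComponentsWithStats(top.astype(np.uint8))
    for i in range(1,nl):
        if st[i,4]>800: 
            Q=P[lab==i]; print(n,i,st[i],Q.mean(0),cv2.minAreaRect(np.float32(Q[:,:2])*1000))
    hi=ok&(P[...,2]>.119)&(P[...,2]<.15)
    nl,lab,st,ce=cv2.connectedComponentsWithStats(hi.astype(np.uint8))
    for i in range(1,nl):
        if st[i,4]>8: 
            Q=P[lab==i]
            if .3<Q[:,0].mean()<.8 and abs(Q[:,1].mean())<.5: print('  ',st[i],Q.mean(0),Q[:,2].max(),cv2.minAreaRect(np.float32(Q[:,:2])*1000))
z=np.load("pics/side0.npz")["p"][:,:,::-1]
cv2.imwrite("pics/side0.png",z)
```

```text
scene 1 [   0    0  216   37 1930] [ 0.51196237 -1.91151518  0.11180994] ((460.6422119140625, -1956.03662109375), (520.4203491210938, 1239.191162109375), 46.00477981567383)
scene 9 [ 89  83  56  30 914] [ 0.72304795 -0.95421771  0.09694524] ((718.8450317382812, -964.8736572265625), (202.3204345703125, 156.31378173828125), 0.29073551297187805)
scene 15 [ 212  200  122   94 6210] [0.60698355 0.09130966 0.11105456] ((596.3908081054688, 72.97639465332031), (242.55026245117188, 245.43661499023438), 1.973570466041565)
   [212 134   9   9  55] [ 0.52691533 -0.41786734  0.13183981] 0.14929951411315345 ((526.2991943359375, -417.7791442871094), (15.368935585021973, 26.98357391357422), 69.80317687988281)
   [274 206   8  15  78] [0.54292869 0.01715612 0.134285  ] 0.14723423816909076 ((541.8180541992188, 14.084394454956055), (29.93663787841797, 21.644657135009766), 30.50422477722168)
   [236 223  13  13 118] [0.65747116 0.01964859 0.13403075] 0.14807650276915185 ((656.6355590820312, 19.226890563964844), (16.07166290283203, 34.78573989868164), 82.63028717041016)
   [256 225  32  39 481] [0.611055
[... 1049 characters left out ...]
.59521788 0.0673025  0.12200511] 0.12660580619174133 ((595.4373779296875, 69.05996704101562), (59.99927520751953, 72.99710845947266), 1.8043994903564453)
   [315 195  12  12 102] [0.65416393 0.00950596 0.13304198] 0.14643960720155813 ((661.8258666992188, 24.92397689819336), (54.17830276489258, 32.44645309448242), 60.225860595703125)
   [278 197   8  13  80] [0.53968198 0.00462565 0.13390794] 0.14658792597959902 ((540.14404296875, 7.030706405639648), (42.76215744018555, 14.430728912353516), 55.385581970214844)
   [289 315  12  15 112] [ 0.52256818 -0.43527877  0.13227556] 0.14992777285832237 ((522.9144287109375, -432.0662841796875), (16.209651947021484, 23.021095275878906), 80.92159271240234)
```

View pics/side0.png

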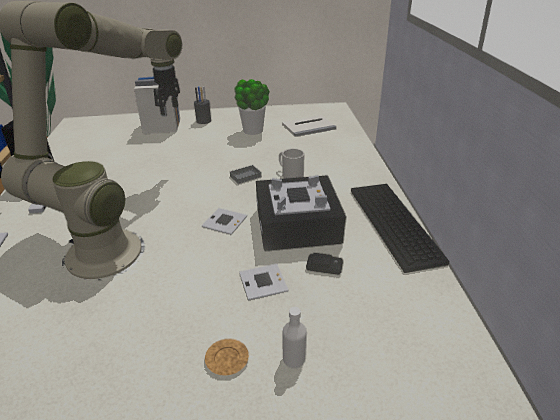

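The side view confirms the speaker at about (300,205), with the cover in it. The loose plates are at (225,220) and (263,281). The speaker centre is about (0.596, 0.070) with yaw about 2°. Next I move over it for the close look.

Call:
arm_command([
  [0,0,0,-4.5,-2.1,-0.5,40],
  [0,0,0,-4.5,-2.1,-0.5,40],
  [0,0,0,-4.5,-2.1,-0.5,40],
  [0,0,0,-4.5,-2.1,-0.5,40],
  [0,0,0,-4.5,-2.1,-0.5,40],
  [0,0,0,-4.5,-2.1,-0.5,40],
  [0,0,0,-4.5,-2.1,-0.5,40],
  [0,0,0,-4.5,-2.1,-0.5,40],
  [0,0,0,-4.5,-2.1,-0.5,40],
  [0,0,0,-4.5,-2.1,-0.5,40],
  [0,0,0,-4.5,-2.1,0,40],
  [0,0,0,-4.5,-2.1,0,40],
  [0,0,0,0,0,0,40],
])

```text
clock: 1.45
ee_pos: [0.6034, 0.0669, 0.2961]
orientation: [[-0.938, 0.348, -0.002], [0.348, 0.938, -0.001], [0.002, -0.001, -1.0]]
ft_force: [0.1, 1.0, -0.8]
grip_width: 0.0342
grip_force: 0.0
```

Run:
```python
from h import *
s=robot.get_state();C=cam("wrist");p,d=snapshot("wrist")
np.savez("pics/w1.npz",p=p,d=d,K=C[0],k=C[1],R=C[2],t=C[3]);cv2.imwrite("pics/w1.png",p[:,:,::-1])
print(s["clock"],s["ee_pos"],s["joint_positions"],s["grip_width"],s["orientation"][:,0])
```

```text
1.45 [0.60336215 0.06694125 0.29614873] [-8.19026845e-02  4.75770099e-01  1.14044553e+00 -9.29963858e-04
  1.52740236e+00 -1.29765289e+00] 0.034228420102950026 [-0.93764303  0.34759555  0.00169966]
```

View pics/w1.png

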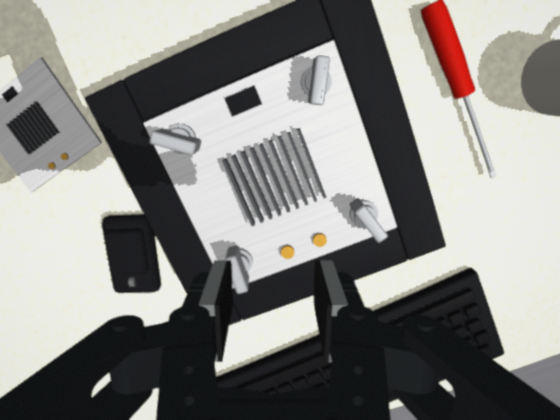

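The wrist view shows the big cover with its four wings at about (174,142), (319,80), (370,221) and (239,270). The screwdriver is at (460,85) and the mouse at (131,255). One loose look-alike plate is at (45,120).

Run:
```python
from h import *
z=np.load("pics/w1.npz");C=(z["K"],float(z["k"]),z["R"],z["t"]);P=cloud(z["d"],C);d=z["d"]
m=(d>0)&(P[...,2]>.1375)&(P[...,2]<.16)
sp=z["p"].astype(int)
nl,lab,st,ce=cv2.connectedComponentsWithStats(m.astype(np.uint8))
for i in range(1,nl):
    if st[i,4]>40:
        Q=P[lab==i];r=cv2.minAreaRect(np.float32(Q[:,:2])*1000)
        c,v=np.linalg.eigh(np.cov((Q[:,:2]).T));a=np.degrees(np.arctan2(v[1,1],v[0,1]))%180
        T=Q[Q[:,2]>.1425]; r2=cv2.minAreaRect(np.float32(T[:,:2])*1000) if len(T)>5 else None
        print(st[i],Q.mean(0).round(4),"pca",a.round(1),np.percentile(Q[:,2],[50,90,99]).round(4),np.array(r[0]).round(1),np.array(r[1]).round(1),round(r[2],1),'T',len(T),T[:,:2].mean(0).round(4) if len(T) else '',r2)
# fins and cover
h=np.median(P[...,2][(d>0)&(P[...,2]>.11)&(P[...,2]<.1185)]);print("cover z",h)
f=(d>0)&(P[...,2]>.121)&(P[...,2]<.128)&(abs(P[...,0]-.597)<.045)&(abs(P[...,1]-.07)<.045);print(cv2.minAreaRect(np.float32(P[f][:,:2])*1000))
g=z["p"].mean(2);w=(d>0)&(g>95)&(P[...,2]>.108)&(abs(P[...,0]-.597)<.09)&(abs(P[...,1]-.07)<.09)
print("cover",cv2.minAreaRect(np.float32(P[w&(P[...,2]<.12)][:,:2])*1000))
```

```text
[310  55  20  50 733] [0.5342 0.128  0.1452] pca 153.3 [0.1454 0.1464 0.1472] [534.5 128.4] [10.4 33.6] 62.9 T 700 [0.5344 0.1282] ((534.4754028320312, 128.37838745117188), (10.354777336120605, 33.63043212890625), 62.8748664855957)
[150 130  48  25 679] [0.5384 0.0137 0.145 ] pca 53.5 [0.1454 0.1465 0.1471] [538.5  12.7] [34.  10.6] 52.6 T 623 [0.5385 0.0133] ((538.5776977539062, 12.670726776123047), (34.00233459472656, 10.56393051147461), 52.35618209838867)
[353 203  34  39 536] [0.6484 0.1315 0.145 ] pca 19.6 [0.1452 0.1462 0.1468] [650.  132.1] [33.7 10.1] 19.5 T 508 [0.6491 0.1318] ((650.0310668945312, 132.06080627441406), (33.74895477294922, 10.05899715423584), 19.484853744506836)
[224 253  24  40 462] [0.6535 0.0176 0.1444] pca 174.7 [0.1452 0.1462 0.1471] [653.9  16.3] [10.4 33.5] 86.6 T 391 [0.6544 0.0172] ((653.9430541992188, 16.20001220703125), (10.250373840332031, 33.47578048706055), 86.57166290283203)
cover z 0.11248425720327901
((594.568359375, 71.8155517578125), (60.442222595214844, 67.39484405517578), 1.9181983470916748)
cover ((599.1455688476562, 71.83769226074219), (173.27706909179688, 168.2041473388672), 1.906255841255188)
```

```bash
cat > hop.py <<'E'
import sys
from h import *
S={1:(.5344,.1284),2:(.5384,.0126),3:(.6502,.1322),4:(.6540,.0162)}
def psi(s): return np.degrees(np.arctan2(s["orientation"][1,0],s["orientation"][0,0]))
def rows(k,tpsi,z,n_lift=0):
    s=robot.get_state();p=s["ee_pos"].copy();a=psi(s)
    d=(tpsi-a+180)%360-180
    print("t",s["clock"],"p",p.round(4),"psi",round(a,1),"q6",s["joint_positions"][5].round(2),"F",s["ft_force"].round(1),"T",s["wrist_torque"].round(3),"w",round(s["grip_width"],4),"dpsi",round(d,1))
    t=np.array([*S[k],z]);a=np.radians(a);d=np.radians(d);
    if n_lift:
        p[2]+=n_lift/100.; 
    n=max(1,int(np.ceil(max(np.linalg.norm(t-p)/.045,abs(d)/.14))))
    st=(t-p)/n
    for i in range(n):
        x=np.array([np.cos(a),np.sin(a)]);y=np.array([x[1],-x[0]])
        print([0,0,round(-d/n,3),round(100*st[:2]@x,2),round(100*st[:2]@y,2),round(-100*st[2],2)]);a+=d/n
if __name__=="__main__": v=[float(x) for x in sys.argv[1:]];rows(int(v[0]),v[1],v[2],v[3] if len(v)>3 else 0)
E
python3 hop.py 1 153 .178
```

```text
t 1.5 p [0.6019 0.0692 0.2967] psi 159.8 q6 -1.3 F [-0.7 -0.4  0.2] T [0.024 0.053 0.019] w 0.0339 dpsi -6.8
[0, 0, np.float64(0.03), np.float64(2.1), np.float64(0.8), np.float64(2.97)]
[0, 0, np.float64(0.03), np.float64(2.12), np.float64(0.74), np.float64(2.97)]
[0, 0, np.float64(0.03), np.float64(2.14), np.float64(0.68), np.float64(2.97)]
[0, 0, np.float64(0.03), np.float64(2.16), np.float64(0.62), np.float64(2.97)]
```

Call:
arm_command([
  [0,0,0.03,2.08,0.74,3],
  [0,0,0.03,2.08,0.72,3],
  [0,0,0.03,2.1,0.66,3],
  [0,0,0.03,2.12,0.6,3],
  [0,0,0,0,0,0,40],
  [0,0,0,0,0,0,40],
])

```text
$.rows[0]: bad value
```

```bash
python3 hop.py 1 153 .139
```

```text
t 1.5 p [0.6019 0.0692 0.2967] psi 159.8 q6 -1.3 F [-0.7 -0.4  0.2] T [0.024 0.053 0.019] w 0.0339 dpsi -6.8
[0, 0, np.float64(0.024), np.float64(1.68), np.float64(0.64), np.float64(3.15)]
[0, 0, np.float64(0.024), np.float64(1.69), np.float64(0.6), np.float64(3.15)]
[0, 0, np.float64(0.024), np.float64(1.71), np.float64(0.56), np.float64(3.15)]
[0, 0, np.float64(0.024), np.float64(1.72), np.float64(0.52), np.float64(3.15)]
[0, 0, np.float64(0.024), np.float64(1.73), np.float64(0.48), np.float64(3.15)]
```

Call:
arm_command([
  [0,0,0.03,2.08,0.74,3,40],
  [0,0,0.03,2.08,0.72,3,40],
  [0,0,0.03,2.1,0.66,3,40],
  [0,0,0.03,2.12,0.6,3,40],
  [0,0,0,0,0,0,40],
  [0,0,0,0,0,0,40],
])

```text
clock: 2.1
ee_pos: [0.5338, 0.1294, 0.179]
orientation: [[-0.892, 0.451, 0.001], [0.451, 0.892, -0.0], [-0.001, 0.0, -1.0]]
ft_force: [-0.2, 0.8, 0.4]
grip_width: 0.0343
grip_force: 0.0
```

```bash
sed -i 's/print(\[0,0,round(-d\/n,3),\(.*\)\]);a+=/print(*[float(q) for q in [round(-d\/n,3),\1]]);a+=/' hop.py; python3 hop.py 1 153 .139
```

```text
t 2.1 p [0.5338 0.1294 0.179 ] psi 153.2 q6 -1.08 F [-0.2  0.8  0.4] T [-0.013 -0.039 -0.007] w 0.0343 dpsi -0.2
0.003 -0.1 -0.06 4.0
```

Call:
arm_command([
  [0,0,0,0,0,2,40],
  [0,0,0,0,0,1.8,40],
  [0,0,0,0,0,0,20],
  [0,0,0,0,0,0,0],
  [0,0,0,0,0,0,0],
  [0,0,0,0,0,0,0],
], grip_force=100)

```text
clock: 2.7
ee_pos: [0.5344, 0.1281, 0.1417]
orientation: [[-0.892, 0.453, 0.001], [0.453, 0.892, -0.001], [-0.002, -0.001, -1.0]]
ft_force: [-3.2, -5.1, -0.3]
grip_width: 0.0079
grip_force: 99.5
```

```bash
python3 hop.py 1 153 .139
```

```text
t 2.7 p [0.5344 0.1281 0.1417] psi 153.1 q6 -1.08 F [-3.2 -5.1 -0.3] T [-0.776  0.431  0.055] w 0.0079 dpsi -0.1
0.002 0.01 0.03 0.27
```

Call:
arm_command([
  [0,0,0.125,0,0,0.05,0],
  [0,0,0.125,0,0,0.05,0],
  [0,0,0.125,0,0,0.05,0],
  [0,0,0.125,0,0,0.05,0],
])

```text
clock: 3.1
ee_pos: [0.535, 0.1286, 0.1398]
orientation: [[-0.562, 0.827, 0.003], [0.827, 0.562, -0.0], [-0.002, 0.002, -1.0]]
ft_force: [0.5, -1.1, -1.4]
grip_width: 0.0074
grip_force: 99.4
```

```bash
python3 hop.py 1 153 .139
```

```text
t 3.1 p [0.535  0.1286 0.1398] psi 124.2 q6 -0.57 F [ 0.5 -1.1 -1.4] T [-0.112 -0.191  0.472] w 0.0074 dpsi 28.8
-0.126 0.0 -0.01 0.02
-0.126 0.01 -0.01 0.02
-0.126 0.01 -0.01 0.02
-0.126 0.01 -0.01 0.02
```

Call:
arm_command([
  [0,0,0,0,0,0,0],
])

```text
clock: 3.2
ee_pos: [0.535, 0.1286, 0.1397]
orientation: [[-0.565, 0.825, 0.003], [0.825, 0.565, -0.0], [-0.002, 0.002, -1.0]]
ft_force: [1.7, -2.0, 1.1]
grip_width: 0.0075
grip_force: 99.6
```

```bash
python3 hop.py 4 176 .178 3.8
```

```text
t 3.2 p [0.535  0.1286 0.1397] psi 124.4 q6 -0.58 F [ 1.7 -2.   1.1] T [-0.292 -0.244  0.08 ] w 0.0075 dpsi 51.6
-0.129 -2.29 0.5 -0.0
-0.129 -2.33 0.2 -0.0
-0.129 -2.34 -0.1 -0.0
-0.129 -2.3 -0.4 -0.0
-0.129 -2.23 -0.69 -0.0
-0.129 -2.13 -0.97 -0.0
-0.129 -1.98 -1.24 -0.0
```

Call:
arm_command([
  [0,0,0,0,0,0,40],
  [0,0,0,0,0,0,40],
  [0,0,0,0,0,-2,40],
  [0,0,0,0,0,-1.8,40],
  [0,0,-0.129,-2.29,0.5,0,40],
  [0,0,-0.129,-2.33,0.2,0,40],
  [0,0,-0.129,-2.34,-0.1,0,40],
  [0,0,-0.129,-2.3,-0.4,0,40],
  [0,0,-0.129,-2.23,-0.69,0,40],
  [0,0,-0.129,-2.13,-0.97,0,40],
  [0,0,-0.129,-1.98,-1.24,0,40],
  [0,0,0,0,0,0,40],
  [0,0,0,0,0,1.8,40],
  [0,0,0,0,0,1.8,40],
  [0,0,0,0,0,0,20],
  [0,0,0,0,0,0,0],
  [0,0,0,0,0,0,0],
  [0,0,0,0,0,0,0],
])

```text
clock: 5.0
ee_pos: [0.6524, 0.0157, 0.1403]
orientation: [[-0.998, 0.068, -0.003], [0.068, 0.998, -0.002], [0.003, -0.002, -1.0]]
ft_force: [-2.8, -6.6, -6.3]
grip_width: 0.0078
grip_force: 98.9
```

```bash
python3 hop.py 4 176 .139
```

```text
t 5.0 p [0.6524 0.0157 0.1403] psi 176.1 q6 -1.66 F [-2.8 -6.6 -6.3] T [-1.043  0.496  0.007] w 0.0078 dpsi -0.1
0.002 -0.16 0.06 0.13
```

```bash
cat > nxt.py <<'E'
# nxt.py k psi turn : rows of hop to screw k after turning by turn rad at the current place (level move)
import sys; from hop import *
k,tp,tr=int(sys.argv[1]),float(sys.argv[2]),float(sys.argv[3])
s=robot.get_state();p=s["ee_pos"][:2];a=np.radians(psi(s))-tr
d=(np.radians(tp)-a+np.pi)%(2*np.pi)-np.pi
print("t",s["clock"],"p",s["ee_pos"].round(4),"psi",round(psi(s),1),"q6",s["joint_positions"][5].round(2),"F",s["ft_force"].round(1),"Tz",s["wrist_torque"][2].round(3),"w",round(s["grip_width"],4),"d",np.degrees(d).round(1))
st=np.array(S[k])-p;n=max(1,int(np.ceil(max(np.linalg.norm(st)/.045,abs(d)/.14))));st/=n
for i in range(n):
    m=a; x=np.array([np.cos(m),np.sin(m)]);y=np.array([x[1],-x[0]])
    print(*[float(q) for q in [round(-d/n,3),round(100*st@x,2),round(100*st@y,2)]]);a+=d/n
E
python3 nxt.py 3 199.5 .5
```

```text
t 5.0 p [0.6524 0.0157 0.1403] psi 176.1 q6 -1.66 F [-2.8 -6.6 -6.3] Tz 0.007 w 0.0078 d 52.0
-0.13 0.92 1.39
-0.13 0.73 1.49
-0.13 0.53 1.58
-0.13 0.33 1.63
-0.13 0.11 1.66
-0.13 -0.1 1.66
-0.13 -0.32 1.63
```

Call:
arm_command([
  [0,0,0.125,0,0,0.05,0],
  [0,0,0.125,0,0,0.05,0],
  [0,0,0.125,0,0,0.05,0],
  [0,0,0.125,0,0,0.05,0],
  [0,0,0,0,0,0,40],
  [0,0,0,0,0,0,40],
  [0,0,0,0,0,-2,40],
  [0,0,0,0,0,-1.8,40],
  [0,0,-0.13,0.92,1.39,0,40],
  [0,0,-0.13,0.73,1.49,0,40],
  [0,0,-0.13,0.53,1.58,0,40],
  [0,0,-0.13,0.33,1.63,0,40],
  [0,0,-0.13,0.11,1.66,0,40],
  [0,0,-0.13,-0.1,1.66,0,40],
  [0,0,-0.13,-0.32,1.63,0,40],
  [0,0,0,0,0,0,40],
  [0,0,0,0,0,1.8,40],
  [0,0,0,0,0,1.8,40],
  [0,0,0,0,0,0,20],
  [0,0,0,0,0,0,0],
])

```text
clock: 7.0
ee_pos: [0.6513, 0.1311, 0.1407]
orientation: [[-0.942, -0.335, 0.0], [-0.335, 0.942, -0.003], [0.001, -0.003, -1.0]]
ft_force: [-0.1, -1.5, -5.0]
grip_width: 0.0079
grip_force: 101.0
```

```bash
python3 nxt.py 2 233 .5
```

```text
t 7.0 p [0.6513 0.1311 0.1407] psi -160.4 q6 -1.89 F [-0.1 -1.5 -5. ] Tz -0.184 w 0.0079 d 62.1
-0.135 1.16 -1.69
-0.135 1.38 -1.51
-0.135 1.57 -1.31
-0.135 1.73 -1.09
-0.135 1.86 -0.85
-0.135 1.96 -0.59
-0.135 2.02 -0.32
-0.135 2.04 -0.04
```

Call:
arm_command([
  [0,0,0.125,0,0,0.05,0],
  [0,0,0.125,0,0,0.05,0],
  [0,0,0.125,0,0,0.05,0],
  [0,0,0.125,0,0,0.05,0],
  [0,0,0,0,0,0,40],
  [0,0,0,0,0,0,40],
  [0,0,0,0,0,-2,40],
  [0,0,0,0,0,-1.8,40],
  [0,0,-0.135,1.16,-1.69,0,40],
  [0,0,-0.135,1.38,-1.51,0,40],
  [0,0,-0.135,1.57,-1.31,0,40],
  [0,0,-0.135,1.73,-1.09,0,40],
  [0,0,-0.135,1.86,-0.85,0,40],
  [0,0,-0.135,1.96,-0.59,0,40],
  [0,0,-0.135,2.02,-0.32,0,40],
  [0,0,-0.135,2.04,-0.04,0,40],
  [0,0,0,0,0,0,40],
  [0,0,0,0,0,1.8,40],
  [0,0,0,0,0,1.8,40],
  [0,0,0,0,0,0,10],
])

```text
clock: 9.0
ee_pos: [0.5378, 0.0151, 0.1391]
orientation: [[-0.604, -0.797, -0.002], [-0.797, 0.604, 0.001], [0.001, 0.002, -1.0]]
ft_force: [0.5, 0.3, -0.2]
grip_width: 0.0208
grip_force: 0.0
```

```bash
python3 nxt.py 1 124.3 .5
```

```text
t 9.0 p [0.5378 0.0151 0.1391] psi -127.2 q6 -2.68 F [ 0.5  0.3 -0.2] Tz 0.008 w 0.0208 d -79.9
0.139 -0.43 1.05
0.139 -0.28 1.1
0.139 -0.13 1.13
0.139 0.03 1.13
0.139 0.19 1.12
0.139 0.34 1.08
0.139 0.49 1.02
0.139 0.62 0.95
0.139 0.75 0.85
0.139 0.86 0.74
```

Call:
arm_command([
  [0,0,0,0.16,-0.2,-0.1,10],
  [0,0,0,0,0,0,0],
  [0,0,0,0,0,0,0],
  [0,0,0.125,0,0,0.05,0],
  [0,0,0.125,0,0,0.05,0],
  [0,0,0.125,0,0,0.05,0],
  [0,0,0.125,0,0,0.05,0],
])

```text
clock: 9.7
ee_pos: [0.5408, 0.0117, 0.14]
orientation: [[-0.914, -0.406, 0.005], [-0.406, 0.914, -0.001], [-0.004, -0.003, -1.0]]
ft_force: [10.5, -3.8, -13.0]
grip_width: 0.008
grip_force: 97.8
```

```bash
python3 nxt.py 1 124.3 0
python3 - <<'E'
from h import *
n="side";C=cam(n);p,d=snapshot(n);np.savez("pics/side1.npz",p=p,d=d,K=C[0],k=C[1],R=C[2],t=C[3])
E
```

```text
t 9.7 p [0.5408 0.0117 0.14  ] psi -156.0 q6 -2.18 F [ 10.5  -3.8 -13. ] Tz 0.485 w 0.008 d -79.7
0.139 -0.42 1.09
0.139 -0.26 1.14
0.139 -0.1 1.16
0.139 0.06 1.17
0.139 0.22 1.15
0.139 0.38 1.1
0.139 0.53 1.04
0.139 0.67 0.96
0.139 0.8 0.86
0.139 0.91 0.74
```

Call:
arm_command([
  [0,0,0,0,0,0,40],
  [0,0,0,0,0,0,40],
  [0,0,0,0,0,-2,40],
  [0,0,0,0,0,-1.8,40],
  [0,0,0.139,-0.42,1.09,0,40],
  [0,0,0.139,-0.26,1.14,0,40],
  [0,0,0.139,-0.1,1.16,0,40],
  [0,0,0.139,0.06,1.17,0,40],
  [0,0,0.139,0.22,1.15,0,40],
  [0,0,0.139,0.38,1.1,0,40],
  [0,0,0.139,0.53,1.04,0,40],
  [0,0,0.139,0.67,0.96,0,40],
  [0,0,0.139,0.8,0.86,0,40],
  [0,0,0.139,0.91,0.74,0,40],
  [0,0,0,-0.2,0.15,0,40],
  [0,0,0,0,0,1.8,40],
  [0,0,0,0,0,1.8,40],
  [0,0,0,0,0,0,10],
])

```text
clock: 11.55
ee_pos: [0.5336, 0.1275, 0.1399]
orientation: [[-0.571, 0.821, -0.003], [0.821, 0.571, -0.0], [0.002, -0.003, -1.0]]
ft_force: [0.6, -0.1, 0.4]
grip_width: 0.0208
grip_force: 0.0
```

```bash
python3 nxt.py 1 124.3 0
```

```text
t 11.55 p [0.5336 0.1275 0.1399] psi 124.8 q6 -0.59 F [ 0.6 -0.1  0.4] Tz -0.039 w 0.0208 d -0.5
0.009 0.03 0.12
```

Call:
arm_command([
  [0,0,0,0,0.1,0,0],
  [0,0,0,0,0,0.1,0],
  [0,0,0,0,0,0,0],
  [0,0,0.125,0,0,0.05,0],
  [0,0,0.125,0,0,0.05,0],
  [0,0,0.125,0,0,0.05,0],
  [0,0,0.125,0,0,0.05,0],
])

```text
clock: 12.25
ee_pos: [0.5357, 0.1284, 0.1401]
orientation: [[-0.101, 0.995, 0.003], [0.995, 0.101, -0.0], [-0.001, 0.002, -1.0]]
ft_force: [-2.6, -0.4, 5.3]
grip_width: 0.0075
grip_force: 100.7
```

```bash
python3 nxt.py 4 147.5 0
```

```text
t 12.25 p [0.5357 0.1284 0.1401] psi 95.8 q6 -0.08 F [-2.6 -0.4  5.3] Tz 0.453 w 0.0075 d 51.7
-0.129 -1.76 1.52
-0.129 -1.95 1.28
-0.129 -2.09 1.02
-0.129 -2.21 0.74
-0.129 -2.28 0.45
-0.129 -2.32 0.15
-0.129 -2.32 -0.15
```

Call:
arm_command([
  [0,0,0,0,0,0,40],
  [0,0,0,0,0,0,40],
  [0,0,0,0,0,-3.6,40],
  [0,0,-0.129,-1.76,1.52,-0.2,40],
  [0,0,-0.129,-1.95,1.28,0,40],
  [0,0,-0.129,-2.09,1.02,0,40],
  [0,0,-0.129,-2.21,0.74,0,40],
  [0,0,-0.129,-2.28,0.45,0,40],
  [0,0,-0.129,-2.32,0.15,0,40],
  [0,0,-0.129,-2.32,-0.15,0,40],
  [0,0,0,-0.1,0.05,0,40],
  [0,0,0,0,0,3.6,40],
  [0,0,0,0,0,0,0],
  [0,0,0,0,0,0,0],
  [0,0,0,0,0,0,0],
  [0,0,0,0,0,0,0],
  [0,0,0.125,0,0,0.05,0],
  [0,0,0.125,0,0,0.05,0],
  [0,0,0.125,0,0,0.05,0],
  [0,0,0.125,0,0,0.05,0],
])

```text
clock: 14.25
ee_pos: [0.6545, 0.0177, 0.1383]
orientation: [[-0.482, 0.876, -0.0], [0.876, 0.482, 0.001], [0.001, 0.0, -1.0]]
ft_force: [1.5, 1.6, -11.1]
grip_width: 0.0078
grip_force: 99.7
```

```bash
python3 nxt.py 3 171 0
```

```text
t 14.25 p [0.6545 0.0177 0.1383] psi 118.8 q6 -0.66 F [  1.5   1.6 -11.1] Tz 0.581 w 0.0078 d 52.2
-0.13 1.46 0.74
-0.13 1.35 0.92
-0.13 1.22 1.09
-0.13 1.07 1.24
-0.13 0.9 1.37
-0.13 0.72 1.47
-0.13 0.52 1.55
```

Call:
arm_command([
  [0,0,0,0,0,0,40],
  [0,0,0,0,0,0,40],
  [0,0,0,0,0,-3.8,40],
  [0,0,-0.13,1.46,0.74,-0.2,40],
  [0,0,-0.13,1.35,0.92,0,40],
  [0,0,-0.13,1.22,1.09,0,40],
  [0,0,-0.13,1.07,1.24,0,40],
  [0,0,-0.13,0.9,1.37,0,40],
  [0,0,-0.13,0.72,1.47,0,40],
  [0,0,-0.13,0.52,1.55,0,40],
  [0,0,0,0,0.05,0,40],
  [0,0,0,0,0,3.6,40],
  [0,0,0,0,0,0,0],
  [0,0,0,0,0,0,0],
  [0,0,0,0,0,0,0],
  [0,0,0,0,0,0,0],
  [0,0,0.125,0,0,0.05,0],
  [0,0,0.125,0,0,0.05,0],
  [0,0,0.125,0,0,0.05,0],
  [0,0,0.125,0,0,0.05,0],
])

```text
clock: 16.25
ee_pos: [0.6504, 0.1319, 0.1407]
orientation: [[-0.791, 0.612, 0.0], [0.612, 0.791, 0.0], [-0.0, 0.001, -1.0]]
ft_force: [-0.1, 2.6, -7.2]
grip_width: 0.0074
grip_force: 100.1
```

```bash
python3 nxt.py 2 204 0
```

```text
t 16.25 p [0.6504 0.1319 0.1407] psi 142.3 q6 -0.89 F [-0.1  2.6 -7.2] Tz 0.524 w 0.0074 d 61.7
-0.135 0.19 -2.04
-0.135 0.47 -1.99
-0.135 0.73 -1.91
-0.135 0.98 -1.8
-0.135 1.21 -1.65
-0.135 1.42 -1.47
-0.135 1.61 -1.27
-0.135 1.76 -1.04
```

Call:
arm_command([
  [0,0,0,0,0,0,40],
  [0,0,0,0,0,0,40],
  [0,0,0,0,0,-3.8,40],
  [0,0,-0.135,0.19,-2.04,0,40],
  [0,0,-0.135,0.47,-1.99,0,40],
  [0,0,-0.135,0.73,-1.91,0,40],
  [0,0,-0.135,0.98,-1.8,0,40],
  [0,0,-0.135,1.21,-1.65,0,40],
  [0,0,-0.135,1.42,-1.47,0,40],
  [0,0,-0.135,1.61,-1.27,0,40],
  [0,0,-0.135,1.76,-1.04,0,40],
  [0,0,0,0,0,0,40],
  [0,0,0,0,0,3.6,40],
  [0,0,0,0,0,0,0],
  [0,0,0,0,0,0,0],
  [0,0,0,0,0,0,0],
])

```text
clock: 17.85
ee_pos: [0.5393, 0.0112, 0.1428]
orientation: [[-0.911, -0.413, -0.0], [-0.413, 0.911, -0.001], [0.001, -0.001, -1.0]]
ft_force: [1.5, -5.0, -9.7]
grip_width: 0.0074
grip_force: 99.3
```

```bash
python3 nxt.py 1 95.8 0.5
```

```text
t 17.85 p [0.5393 0.0112 0.1428] psi -155.6 q6 -2.19 F [ 1.5 -5.  -9.7] Tz -0.016 w 0.0074 d -80.0
0.14 0.14 1.17
0.14 0.3 1.14
0.14 0.45 1.08
0.14 0.6 1.01
0.14 0.73 0.92
0.14 0.85 0.81
0.14 0.96 0.68
0.14 1.04 0.54
0.14 1.11 0.39
0.14 1.15 0.23
```

Call:
arm_command([
  [0,0,0.125,0,0,0.05,0],
  [0,0,0.125,0,0,0.05,0],
  [0,0,0.125,0,0,0.05,0],
  [0,0,0.125,0,0,0.05,0],
])

```text
clock: 18.25
ee_pos: [0.5394, 0.0114, 0.1408]
orientation: [[-0.997, 0.078, 0.0], [0.078, 0.997, -0.001], [-0.0, -0.001, -1.0]]
ft_force: [0.3, -2.6, -9.1]
grip_width: 0.0073
grip_force: 99.7
```

```bash
python3 nxt.py 1 95.8 0
```

```text
t 18.25 p [0.5394 0.0114 0.1408] psi 175.5 q6 -1.69 F [ 0.3 -2.6 -9.1] Tz 0.508 w 0.0073 d -79.7
0.139 0.14 1.16
0.139 0.3 1.13
0.139 0.45 1.08
0.139 0.6 1.01
0.139 0.73 0.91
0.139 0.85 0.8
0.139 0.96 0.68
0.139 1.04 0.54
0.139 1.11 0.39
0.139 1.15 0.23
```

Call:
arm_command([
  [0,0,0,0,0,0,40],
  [0,0,0,0,0,0,40],
  [0,0,0,0,0,-3.8,40],
  [0,0,0.139,0.14,1.16,0,40],
  [0,0,0.139,0.3,1.13,0,40],
  [0,0,0.139,0.45,1.08,0,40],
  [0,0,0.139,0.6,1.01,0,40],
  [0,0,0.139,0.73,0.91,0,40],
  [0,0,0.139,0.85,0.8,0,40],
  [0,0,0.139,0.96,0.68,0,40],
  [0,0,0.139,1.04,0.54,0,40],
  [0,0,0.139,1.11,0.39,0,40],
  [0,0,0.139,1.15,0.23,0,40],
  [0,0,0,0,0,0,40],
  [0,0,0,0,0,4.0,40],
  [0,0,0,0,0,0,0],
  [0,0,0,0,0,0,0],
  [0,0,0,0,0,0,0],
  [0,0,0.1,0,0,0.04,0],
  [0,0,0.1,0,0,0.04,0],
])

```text
clock: 20.25
ee_pos: [0.5355, 0.1285, 0.1381]
orientation: [[0.093, 0.996, 0.005], [0.996, -0.093, 0.001], [0.001, 0.005, -1.0]]
ft_force: [13.8, 3.4, -18.2]
grip_width: 0.0078
grip_force: 100.0
```

```bash
python3 nxt.py 4 118.8 0|head -1
```

```text
t 20.25 p [0.5355 0.1285 0.1381] psi 84.6 q6 0.12 F [ 13.8   3.4 -18.2] Tz 0.603 w 0.0078 d 34.2
```

Call:
arm_command([
  [0,0,0.1,0,0,0.04,0],
])

```text
clock: 20.35
ee_pos: [0.5356, 0.1285, 0.1378]
orientation: [[0.192, 0.981, 0.005], [0.981, -0.192, 0.001], [0.002, 0.005, -1.0]]
ft_force: [15.0, 3.0, -18.5]
grip_width: 0.0075
grip_force: 99.9
```

```bash
python3 nxt.py 4 118.8 0
```

```text
t 20.35 p [0.5356 0.1285 0.1378] psi 78.9 q6 0.22 F [ 15.    3.  -18.5] Tz 0.628 w 0.0075 d 39.9
-0.139 -1.75 2.75
-0.139 -2.11 2.49
-0.139 -2.44 2.17
-0.139 -2.72 1.81
-0.139 -2.94 1.41
```

Call:
arm_command([
  [0,0,0.06,0,0,0.02,0],
])

```text
clock: 20.45
ee_pos: [0.5357, 0.1285, 0.1375]
orientation: [[0.25, 0.968, 0.006], [0.968, -0.25, 0.001], [0.002, 0.005, -1.0]]
ft_force: [14.5, 2.9, -19.7]
grip_width: 0.0078
grip_force: 99.8
```

```bash
python3 nxt.py 4 118.8 0
```

```text
t 20.45 p [0.5357 0.1285 0.1375] psi 75.5 q6 0.28 F [ 14.5   2.9 -19.7] Tz 0.629 w 0.0078 d 43.3
-0.126 -1.32 2.38
-0.126 -1.61 2.19
-0.126 -1.87 1.97
-0.126 -2.1 1.72
-0.126 -2.3 1.45
-0.126 -2.47 1.14
```

```bash
sed -i 's/^S=.*/S={1:(.5356,.1284),2:(.5393,.0115),3:(.6504,.1319),4:(.6545,.0172)}/' hop.py; python3 nxt.py 4 118.8 0
```

```text
t 20.45 p [0.5357 0.1285 0.1375] psi 75.5 q6 0.28 F [ 14.5   2.9 -19.7] Tz 0.629 w 0.0078 d 43.3
-0.126 -1.3 2.38
-0.126 -1.59 2.2
-0.126 -1.85 1.98
-0.126 -2.09 1.73
-0.126 -2.29 1.46
-0.126 -2.45 1.16
```

Call:
arm_command([
  [0,0,0,0,0,0,40],
  [0,0,0,0,0,0,40],
  [0,0,0,0,0,-3.8,40],
  [0,0,-0.126,-1.3,2.38,0,40],
  [0,0,-0.126,-1.59,2.2,0,40],
  [0,0,-0.126,-1.85,1.98,0,40],
  [0,0,-0.126,-2.09,1.73,0,40],
  [0,0,-0.126,-2.29,1.46,0,40],
  [0,0,-0.126,-2.45,1.16,0,40],
  [0,0,0,-0.05,0.09,0,40],
  [0,0,0,0,0,3.7,40],
  [0,0,0,0,0,0,20],
])

```text
clock: 21.65
ee_pos: [0.6513, 0.0177, 0.1347]
orientation: [[-0.482, 0.876, -0.007], [0.876, 0.482, 0.001], [0.005, -0.006, -1.0]]
ft_force: [-0.9, -0.4, 0.3]
grip_width: 0.0205
grip_force: 0.0
```

```bash
python3 nxt.py 4 118.8 0
```

```text
t 21.65 p [0.6513 0.0177 0.1347] psi 118.8 q6 -0.66 F [-0.9 -0.4  0.3] Tz -0.009 w 0.0205 d -0.0
0.001 -0.2 0.25
```

Call:
arm_command([
  [0,0,0,-0.2,0.25,-0.25,20],
  [0,0,0,0,0,0,20],
])

```text
clock: 21.85
ee_pos: [0.6576, 0.0168, 0.1431]
orientation: [[-0.482, 0.876, 0.004], [0.876, 0.482, -0.001], [-0.002, 0.003, -1.0]]
ft_force: [0.0, -0.1, -0.1]
grip_width: 0.0168
grip_force: 0.0
```

```bash
python3 nxt.py 4 118.8 0
```

```text
t 21.85 p [0.6576 0.0168 0.1431] psi 118.8 q6 -0.66 F [ 0.  -0.1 -0.1] Tz 0.006 w 0.0168 d -0.0
0.001 0.18 -0.25
```

Call:
arm_command([
  [0,0,0,0.15,-0.2,0.2,20],
  [0,0,0,0,0,0,20],
  [0,0,0,0,0,0,20],
  [0,0,0,0,0,0,20],
])

```text
clock: 22.25
ee_pos: [0.6541, 0.0171, 0.1386]
orientation: [[-0.482, 0.876, 0.0], [0.876, 0.482, -0.0], [-0.0, 0.0, -1.0]]
ft_force: [-0.1, 0.7, -0.9]
grip_width: 0.0171
grip_force: 0.0
```

```bash
python3 nxt.py 4 118.8 0
```

```text
t 22.25 p [0.6541 0.0171 0.1386] psi 118.8 q6 -0.66 F [-0.1  0.7 -0.9] Tz -0.034 w 0.0171 d -0.0
0.0 -0.01 0.04
```

Call:
arm_command([
  [0,0,0,0,0,0,0],
  [0,0,0,0,0,0,0],
  [0,0,0,0,0,0,0],
  [0,0,0.1,0,0,0.04,0],
  [0,0,0.1,0,0,0.04,0],
])

```text
clock: 22.75
ee_pos: [0.6548, 0.0175, 0.1382]
orientation: [[-0.295, 0.955, 0.003], [0.955, 0.295, 0.0], [-0.001, 0.003, -1.0]]
ft_force: [5.4, 2.5, 2.6]
grip_width: 0.0078
grip_force: 98.7
```

```bash
python3 nxt.py 3 142.3 0|head -1
```

```text
t 22.75 p [0.6548 0.0175 0.1382] psi 107.2 q6 -0.45 F [5.4 2.5 2.6] Tz 0.571 w 0.0078 d 35.1
```

Call:
arm_command([
  [0,0,0.1,0,0,0.04,0],
])

```text
clock: 22.85
ee_pos: [0.655, 0.0175, 0.1378]
orientation: [[-0.198, 0.98, 0.003], [0.98, 0.198, 0.0], [-0.0, 0.003, -1.0]]
ft_force: [6.5, 3.0, 1.8]
grip_width: 0.0076
grip_force: 98.7
```

```bash
python3 nxt.py 3 142.3 0|head -1
```

```text
t 22.85 p [0.655  0.0175 0.1378] psi 101.4 q6 -0.35 F [6.5 3.  1.8] Tz 0.544 w 0.0076 d 40.9
```

Call:
arm_command([
  [0,0,0.06,0,0,0.02,0],
])

```text
clock: 22.95
ee_pos: [0.6552, 0.0175, 0.1376]
orientation: [[-0.14, 0.99, 0.004], [0.99, 0.14, 0.0], [-0.0, 0.004, -1.0]]
ft_force: [7.5, 2.5, 0.5]
grip_width: 0.0074
grip_force: 98.6
```

```bash
python3 nxt.py 3 142.3 0
```

```text
t 22.95 p [0.6552 0.0175 0.1376] psi 98.0 q6 -0.29 F [7.5 2.5 0.5] Tz 0.531 w 0.0074 d 44.3
-0.129 1.9 0.19
-0.129 1.86 0.43
-0.129 1.79 0.67
-0.129 1.69 0.89
-0.129 1.56 1.1
-0.129 1.41 1.29
```

Call:
arm_command([
  [0,0,0,0,0,0,40],
  [0,0,0,0,0,0,40],
  [0,0,0,0,0,-3.8,40],
  [0,0,-0.129,1.9,0.19,0,40],
  [0,0,-0.129,1.86,0.43,0,40],
  [0,0,-0.129,1.79,0.67,0,40],
  [0,0,-0.129,1.69,0.89,0,40],
  [0,0,-0.129,1.56,1.1,0,40],
  [0,0,-0.129,1.41,1.29,0,40],
  [0,0,0,0,0.05,0,40],
  [0,0,0,0,0,3.7,40],
  [0,0,0,0,0,0,20],
  [0,0,0,0,0,0,20],
  [0,0,0,0,0,0,20],
  [0,0,0,0,0,0,0],
  [0,0,0,0,0,0,0],
  [0,0,0,0,0,0,0],
  [0,0,0.12,0,0,0.05,0],
  [0,0,0.12,0,0,0.05,0],
  [0,0,0.12,0,0,0.05,0],
])

```text
clock: 24.95
ee_pos: [0.6506, 0.1324, 0.1386]
orientation: [[-0.525, 0.851, 0.005], [0.851, 0.525, 0.001], [-0.002, 0.005, -1.0]]
ft_force: [5.3, 3.0, 6.4]
grip_width: 0.0072
grip_force: 99.0
```

```bash
python3 nxt.py 2 175.5 0
```

```text
t 24.95 p [0.6506 0.1324 0.1386] psi 121.7 q6 -0.53 F [5.3 3.  6.4] Tz 0.488 w 0.0072 d 53.8
-0.134 -0.63 -2.26
-0.134 -0.33 -2.32
-0.134 -0.01 -2.35
-0.134 0.3 -2.33
-0.134 0.61 -2.27
-0.134 0.91 -2.16
-0.134 1.19 -2.02
```

Call:
arm_command([
  [0,0,0,0,0,0,40],
  [0,0,0,0,0,0,40],
  [0,0,0,0,0,-3.8,40],
  [0,0,-0.134,-0.63,-2.26,0,40],
  [0,0,-0.134,-0.33,-2.32,0,40],
  [0,0,-0.134,-0.01,-2.35,0,40],
  [0,0,-0.134,0.3,-2.33,0,40],
  [0,0,-0.134,0.61,-2.27,0,40],
  [0,0,-0.134,0.91,-2.16,0,40],
  [0,0,-0.134,1.19,-2.02,0,40],
  [0,0,0,0,0,0,40],
  [0,0,0,0,0,3.7,40],
  [0,0,0,0,0,0,20],
  [0,0,0,0,0,0,20],
  [0,0,0,0,0,0,0],
  [0,0,0,0,0,0,0],
  [0,0,0,0,0,0,0],
  [0,0,0.12,0,0,0.05,0],
  [0,0,0.12,0,0,0.05,0],
  [0,0,0.12,0,0,0.05,0],
])

```text
clock: 26.95
ee_pos: [0.5391, 0.0113, 0.1374]
orientation: [[-0.905, 0.426, 0.003], [0.426, 0.905, 0.0], [-0.002, 0.001, -1.0]]
ft_force: [-1.1, 5.3, 9.5]
grip_width: 0.0076
grip_force: 99.6
```

```bash
python3 nxt.py 1 75.5 0
```

```text
t 26.95 p [0.5391 0.0113 0.1374] psi 154.8 q6 -1.33 F [-1.1  5.3  9.5] Tz 0.435 w 0.0076 d -79.3
0.138 0.53 1.04
0.138 0.67 0.96
0.138 0.8 0.86
0.138 0.91 0.74
0.138 1.0 0.61
0.138 1.07 0.47
0.138 1.13 0.31
0.138 1.16 0.15
0.138 1.17 -0.01
0.138 1.16 -0.17
```

Call:
arm_command([
  [0,0,0,0,0,0,40],
  [0,0,0,0,0,0,40],
  [0,0,0,0,0,-3.8,40],
  [0,0,0.138,0.53,1.04,0,40],
  [0,0,0.138,0.67,0.96,0,40],
  [0,0,0.138,0.8,0.86,0,40],
  [0,0,0.138,0.91,0.74,0,40],
  [0,0,0.138,1.0,0.61,0,40],
  [0,0,0.138,1.07,0.47,0,40],
  [0,0,0.138,1.13,0.31,0,40],
  [0,0,0.138,1.16,0.15,0,40],
  [0,0,0.138,1.17,-0.01,0,40],
  [0,0,0.138,1.16,-0.17,0,40],
  [0,0,0,0,0,0,40],
  [0,0,0,0,0,3.8,40],
  [0,0,0,0,0,0,20],
  [0,0,0,0,0,0,20],
  [0,0,0,0,0,0,20],
])

```text
clock: 28.75
ee_pos: [0.5347, 0.1275, 0.1374]
orientation: [[0.241, 0.97, 0.002], [0.97, -0.241, -0.0], [0.0, 0.002, -1.0]]
ft_force: [0.5, -0.8, -0.0]
grip_width: 0.0169
grip_force: 0.0
```

```bash
python3 nxt.py 1 75.5 0
```

```text
t 28.75 p [0.5347 0.1275 0.1374] psi 76.0 q6 0.26 F [ 0.5 -0.8 -0. ] Tz 0.021 w 0.0169 d -0.5
0.009 0.11 0.06
```

Correct slightly, close, then turn in small steps while reading the torque.

Call:
arm_command([
  [0,0,0.009,0.1,0.06,0,20],
  [0,0,0,0,0,0,0],
  [0,0,0,0,0,0,0],
  [0,0,0,0,0,0,0],
  [0,0,0.05,0,0,0.02,0],
  [0,0,0.05,0,0,0.02,0],
])

```text
clock: 29.35
ee_pos: [0.5362, 0.1284, 0.1371]
orientation: [[0.348, 0.938, 0.005], [0.938, -0.348, -0.0], [0.001, 0.004, -1.0]]
ft_force: [3.9, -0.7, 6.1]
grip_width: 0.0077
grip_force: 99.0
```

```bash
python3 nxt.py 4 98 0|head -1
```

```text
t 29.35 p [0.5362 0.1284 0.1371] psi 69.7 q6 0.38 F [ 3.9 -0.7  6.1] Tz 0.511 w 0.0077 d 28.3
```

Call:
arm_command([
  [0,0,0.05,0,0,0.02,0],
])

```text
clock: 29.45
ee_pos: [0.5363, 0.1284, 0.137]
orientation: [[0.394, 0.919, 0.005], [0.919, -0.394, -0.001], [0.001, 0.005, -1.0]]
ft_force: [4.5, -1.5, 6.2]
grip_width: 0.0075
grip_force: 99.1
```

```bash
python3 nxt.py 4 98 0|head -1
```

```text
t 29.45 p [0.5363 0.1284 0.137 ] psi 66.8 q6 0.43 F [ 4.5 -1.5  6.2] Tz 0.493 w 0.0075 d 31.2
```

Call:
arm_command([
  [0,0,0.05,0,0,0.02,0],
])

```text
clock: 29.55
ee_pos: [0.5364, 0.1284, 0.1368]
orientation: [[0.439, 0.898, 0.005], [0.898, -0.439, -0.001], [0.002, 0.005, -1.0]]
ft_force: [3.7, -1.5, 7.2]
grip_width: 0.0076
grip_force: 99.2
```

```bash
python3 nxt.py 4 98 0|head -1
```

```text
t 29.55 p [0.5364 0.1284 0.1368] psi 63.9 q6 0.48 F [ 3.7 -1.5  7.2] Tz 0.479 w 0.0076 d 34.1
```

Call:
arm_command([
  [0,0,0.05,0,0,0.02,0],
])

```text
clock: 29.65
ee_pos: [0.5364, 0.1284, 0.1367]
orientation: [[0.484, 0.875, 0.005], [0.875, -0.484, -0.001], [0.002, 0.005, -1.0]]
ft_force: [4.4, -2.0, 8.1]
grip_width: 0.0079
grip_force: 99.4
```

```bash
python3 nxt.py 4 98 0
```

```text
t 29.65 p [0.5364 0.1284 0.1367] psi 61.1 q6 0.53 F [ 4.4 -2.   8.1] Tz 0.594 w 0.0079 d 36.9
-0.129 -0.8 3.14
-0.129 -1.2 3.01
-0.129 -1.58 2.83
-0.129 -1.93 2.61
-0.129 -2.25 2.34
```

Call:
arm_command([
  [0,0,0,0,0,0,40],
  [0,0,0,0,0,0,40],
  [0,0,0,0,0,-3.8,40],
  [0,0,-0.129,-0.8,3.14,0,40],
  [0,0,-0.129,-1.2,3.01,0,40],
  [0,0,-0.129,-1.58,2.83,0,40],
  [0,0,-0.129,-1.93,2.61,0,40],
  [0,0,-0.129,-2.25,2.34,0,40],
  [0,0,0,0,0.05,0,40],
  [0,0,0,0,0,3.7,40],
  [0,0,0,0,0,0,20],
  [0,0,0,0,0,0,20],
  [0,0,0,0,0,0,20],
  [0,0,0,0,0,0,0],
  [0,0,0,0,0,0,0],
  [0,0,0,0,0,0,0],
  [0,0,0.06,0,0,0.02,0],
  [0,0,0.06,0,0,0.02,0],
  [0,0,0.06,0,0,0.02,0],
  [0,0,0.06,0,0,0.03,0],
])

```text
clock: 31.65
ee_pos: [0.6556, 0.0182, 0.1374]
orientation: [[0.1, 0.995, 0.008], [0.995, -0.1, -0.0], [0.001, 0.008, -1.0]]
ft_force: [10.1, 2.6, 1.2]
grip_width: 0.0081
grip_force: 98.4
```

```bash
python3 nxt.py 3 121.7 0
```

```text
t 31.65 p [0.6556 0.0182 0.1374] psi 84.3 q6 -0.05 F [10.1  2.6  1.2] Tz 0.528 w 0.0081 d 37.4
-0.131 2.25 -0.33
-0.131 2.28 -0.04
-0.131 2.26 0.26
-0.131 2.21 0.55
-0.131 2.12 0.84
```

Call:
arm_command([
  [0,0,0,0,0,0,40],
  [0,0,0,0,0,0,40],
  [0,0,0,0,0,-3.8,40],
  [0,0,-0.131,2.25,-0.33,0,40],
  [0,0,-0.131,2.28,-0.04,0,40],
  [0,0,-0.131,2.26,0.26,0,40],
  [0,0,-0.131,2.21,0.55,0,40],
  [0,0,-0.131,2.12,0.84,0,40],
  [0,0,0,0,0.05,0,40],
  [0,0,0,0,0,3.7,40],
  [0,0,0,0,0,0,20],
  [0,0,0,0,0,0,20],
  [0,0,0,0,0,0,20],
  [0,0,0,0,0,0,0],
  [0,0,0,0,0,0,0],
  [0,0,0,0,0,0,0],
  [0,0,0.06,0,0,0.02,0],
  [0,0,0.06,0,0,0.02,0],
  [0,0,0.06,0,0,0.02,0],
  [0,0,0.06,0,0,0.03,0],
])

```text
clock: 33.65
ee_pos: [0.6508, 0.1323, 0.1378]
orientation: [[-0.309, 0.951, 0.009], [0.951, 0.309, 0.001], [-0.001, 0.009, -1.0]]
ft_force: [10.2, 4.9, 1.3]
grip_width: 0.0075
grip_force: 99.3
```

```bash
python3 nxt.py 2 154.8 0
```

```text
t 33.65 p [0.6508 0.1323 0.1378] psi 108.0 q6 -0.29 F [10.2  4.9  1.3] Tz 0.598 w 0.0075 d 46.8
-0.136 -1.34 -2.39
-0.136 -1.0 -2.55
-0.136 -0.65 -2.66
-0.136 -0.28 -2.73
-0.136 0.09 -2.74
-0.136 0.46 -2.7
```

Call:
arm_command([
  [0,0,0,0,0,0,40],
  [0,0,0,0,0,0,40],
  [0,0,0,0,0,-3.8,40],
  [0,0,-0.136,-1.34,-2.39,0,40],
  [0,0,-0.136,-1.0,-2.55,0,40],
  [0,0,-0.136,-0.65,-2.66,0,40],
  [0,0,-0.136,-0.28,-2.73,0,40],
  [0,0,-0.136,0.09,-2.74,0,40],
  [0,0,-0.136,0.46,-2.7,0,40],
  [0,0,0,0,0.05,0,40],
  [0,0,0,0,0,3.7,40],
  [0,0,0,0,0,0,20],
  [0,0,0,0,0,0,20],
  [0,0,0,0,0,0,0],
  [0,0,0,0,0,0,0],
  [0,0,0,0,0,0,0],
  [0,0,0.06,0,0,0.02,0],
  [0,0,0.06,0,0,0.02,0],
  [0,0,0.06,0,0,0.02,0],
  [0,0,0.06,0,0,0.03,0],
])

```text
clock: 35.65
ee_pos: [0.5383, 0.012, 0.1371]
orientation: [[-0.777, 0.629, 0.004], [0.629, 0.777, 0.001], [-0.002, 0.003, -1.0]]
ft_force: [-0.3, 8.2, 10.7]
grip_width: 0.0075
grip_force: 99.9
```

```bash
python3 nxt.py 1 61.1 0
```

```text
t 35.65 p [0.5383 0.012  0.1371] psi 141.0 q6 -1.09 F [-0.3  8.2 10.7] Tz 0.578 w 0.0075 d -79.9
0.14 0.75 0.89
0.14 0.87 0.77
0.14 0.97 0.65
0.14 1.05 0.51
0.14 1.11 0.35
0.14 1.15 0.2
0.14 1.16 0.04
0.14 1.16 -0.13
0.14 1.13 -0.29
0.14 1.08 -0.44
```

Call:
arm_command([
  [0,0,0,0,0,0,40],
  [0,0,0,0,0,0,40],
  [0,0,0,0,0,-3.8,40],
  [0,0,0.14,0.75,0.89,0,40],
  [0,0,0.14,0.87,0.77,0,40],
  [0,0,0.14,0.97,0.65,0,40],
  [0,0,0.14,1.05,0.51,0,40],
  [0,0,0.14,1.11,0.35,0,40],
  [0,0,0.14,1.15,0.2,0,40],
  [0,0,0.14,1.16,0.04,0,40],
  [0,0,0.14,1.16,-0.13,0,40],
  [0,0,0.14,1.13,-0.29,0,40],
  [0,0,0.14,1.08,-0.44,0,40],
  [0,0,0,0,0,0,40],
  [0,0,0,0,0,3.8,40],
  [0,0,0,0,0,0,20],
  [0,0,0,0,0,0,20],
  [0,0,0,0,0,0,20],
])

```text
clock: 37.45
ee_pos: [0.5354, 0.1273, 0.1368]
orientation: [[0.485, 0.874, 0.002], [0.874, -0.485, -0.0], [0.001, 0.002, -1.0]]
ft_force: [-0.5, 0.1, -0.2]
grip_width: 0.0169
grip_force: 0.0
```

```bash
python3 nxt.py 1 61.1 0
```

```text
t 37.45 p [0.5354 0.1273 0.1368] psi 61.0 q6 0.53 F [-0.5  0.1 -0.2] Tz 0.007 w 0.0169 d 0.1
-0.002 0.1 -0.04
```

Call:
arm_command([
  [0,0,0,0.1,0,0,20],
  [0,0,0,0,0,0,0],
  [0,0,0,0,0,0,0],
  [0,0,0,0,0,0,0],
  [0,0,0.05,0,0,0.02,0],
])

```text
clock: 37.95
ee_pos: [0.5365, 0.1282, 0.1367]
orientation: [[0.529, 0.849, 0.004], [0.849, -0.529, -0.001], [0.001, 0.004, -1.0]]
ft_force: [2.3, -2.7, 8.6]
grip_width: 0.0077
grip_force: 99.1
```

```bash
python3 nxt.py 4 84.3 0|head -1
```

```text
t 37.95 p [0.5365 0.1282 0.1367] psi 58.1 q6 0.58 F [ 2.3 -2.7  8.6] Tz 0.62 w 0.0077 d 26.2
```

Call:
arm_command([
  [0,0,0.05,0,0,0.02,0],
])

```text
clock: 38.05
ee_pos: [0.5365, 0.1282, 0.1366]
orientation: [[0.572, 0.821, 0.004], [0.821, -0.572, -0.001], [0.002, 0.004, -1.0]]
ft_force: [3.0, -2.8, 9.0]
grip_width: 0.0075
grip_force: 99.3
```

```bash
python3 nxt.py 4 84.3 0|head -1
```

```text
t 38.05 p [0.5365 0.1282 0.1366] psi 55.1 q6 0.63 F [ 3.  -2.8  9. ] Tz 0.589 w 0.0075 d 29.2
```

Call:
arm_command([
  [0,0,0.03,0,0,0.01,0],
])

```text
clock: 38.15
ee_pos: [0.5365, 0.1282, 0.1366]
orientation: [[0.596, 0.803, 0.004], [0.803, -0.596, -0.001], [0.002, 0.004, -1.0]]
ft_force: [1.7, -3.4, 9.2]
grip_width: 0.008
grip_force: 99.4
```

```bash
python3 nxt.py 4 84.3 0
```

```text
t 38.15 p [0.5365 0.1282 0.1366] psi 53.4 q6 0.66 F [ 1.7 -3.4  9.2] Tz 0.675 w 0.008 d 30.9
-0.135 -0.47 4.02
-0.135 -1.01 3.92
-0.135 -1.52 3.75
-0.135 -2.01 3.51
```

Call:
arm_command([
  [0,0,0.03,0,0,0.01,0],
  [0,0,0,0,0,0,40],
  [0,0,0,0,0,0,40],
  [0,0,0,0,0,-3.8,40],
  [0,0,-0.143,-0.47,4.02,0,40],
  [0,0,-0.142,-1.01,3.92,0,40],
  [0,0,-0.142,-1.52,3.75,0,40],
  [0,0,-0.142,-2.01,3.51,0,40],
  [0,0,0,0,0.05,0,40],
  [0,0,0,0,0,3.7,40],
  [0,0,0,0,0,0,20],
  [0,0,0,0,0,0,20],
  [0,0,0,0,0,0,20],
])

```text
clock: 39.45
ee_pos: [0.6522, 0.0159, 0.1365]
orientation: [[0.099, 0.995, 0.002], [0.995, -0.099, -0.0], [0.0, 0.002, -1.0]]
ft_force: [5.4, -1.0, -2.9]
grip_width: 0.0177
grip_force: 2.8
```

```bash
python3 nxt.py 4 84.3 0
```

```text
t 39.45 p [0.6522 0.0159 0.1365] psi 84.3 q6 -0.06 F [ 5.4 -1.  -2.9] Tz 0.016 w 0.0177 d -0.0
0.001 0.15 0.22
```

Call:
arm_command([
  [0,0,0,0.15,0.28,0,20],
  [0,0,0,0,0,0,20],
  [0,0,0,0,0,0,0],
  [0,0,0,0,0,0,0],
  [0,0,0,0,0,0,0],
  [0,0,0.05,0,0,0.02,0],
  [0,0,0.05,0,0,0.02,0],
])

```text
clock: 40.15
ee_pos: [0.6558, 0.017, 0.1368]
orientation: [[0.198, 0.98, 0.005], [0.98, -0.198, -0.0], [0.001, 0.005, -1.0]]
ft_force: [6.6, 1.0, 1.8]
grip_width: 0.0077
grip_force: 99.1
```

```bash
python3 nxt.py 3 108 0|head -1
```

```text
t 40.15 p [0.6558 0.017  0.1368] psi 78.6 q6 0.05 F [6.6 1.  1.8] Tz 0.669 w 0.0077 d 29.4
```

Call:
arm_command([
  [0,0,0.04,0,0,0.02,0],
])

```text
clock: 40.25
ee_pos: [0.6559, 0.017, 0.1367]
orientation: [[0.237, 0.971, 0.005], [0.971, -0.237, -0.0], [0.001, 0.005, -1.0]]
ft_force: [7.1, 0.6, 2.8]
grip_width: 0.0077
grip_force: 99.3
```

```bash
python3 nxt.py 3 108 0|head -1
```

```text
t 40.25 p [0.6559 0.017  0.1367] psi 76.3 q6 0.09 F [7.1 0.6 2.8] Tz 0.704 w 0.0077 d 31.7
```

Call:
arm_command([
  [0,0,0.03,0,0,0.01,0],
])

```text
clock: 40.35
ee_pos: [0.656, 0.017, 0.1367]
orientation: [[0.266, 0.964, 0.005], [0.964, -0.266, -0.0], [0.001, 0.005, -1.0]]
ft_force: [7.0, 0.8, 2.7]
grip_width: 0.0074
grip_force: 99.3
```

```bash
python3 nxt.py 3 108 0
```

```text
t 40.35 p [0.656  0.017  0.1367] psi 74.6 q6 0.12 F [7.  0.8 2.7] Tz 0.728 w 0.0074 d 33.4
-0.117 2.19 -0.72
-0.117 2.25 -0.46
-0.117 2.29 -0.19
-0.117 2.3 0.07
-0.117 2.27 0.34
```

Call:
arm_command([
  [0,0,0,0,0,0,40],
  [0,0,0,0,0,0,40],
  [0,0,0,0,0,-3.8,40],
  [0,0,-0.117,2.19,-0.72,0,40],
  [0,0,-0.117,2.25,-0.46,0,40],
  [0,0,-0.117,2.29,-0.19,0,40],
  [0,0,-0.117,2.3,0.07,0,40],
  [0,0,-0.117,2.27,0.34,0,40],
  [0,0,0,0,0.05,0,40],
  [0,0,0,0,0,3.8,40],
  [0,0,0,0,0,0,20],
  [0,0,0,0,0,0,20],
  [0,0,0,0,0,0,20],
  [0,0,0,0,0,0,0],
  [0,0,0,0,0,0,0],
  [0,0,0,0,0,0,0],
  [0,0,0.05,0,0,0.02,0],
  [0,0,0.05,0,0,0.02,0],
])

```text
clock: 42.15
ee_pos: [0.6513, 0.1317, 0.1371]
orientation: [[-0.213, 0.977, 0.007], [0.977, 0.213, 0.0], [-0.001, 0.007, -1.0]]
ft_force: [7.0, 1.1, 2.5]
grip_width: 0.0079
grip_force: 99.2
```

```bash
python3 nxt.py 2 141 0|head -1
```

```text
t 42.15 p [0.6513 0.1317 0.1371] psi 102.3 q6 -0.19 F [7.  1.1 2.5] Tz 0.67 w 0.0079 d 38.7
```

Call:
arm_command([
  [0,0,0.06,0,0,0.02,0],
])

```text
clock: 42.25
ee_pos: [0.6513, 0.1317, 0.1371]
orientation: [[-0.154, 0.988, 0.007], [0.988, 0.154, 0.0], [-0.001, 0.007, -1.0]]
ft_force: [6.4, 0.8, 2.8]
grip_width: 0.0075
grip_force: 99.3
```

```bash
python3 nxt.py 2 141 0
```

```text
t 42.25 p [0.6513 0.1317 0.1371] psi 98.9 q6 -0.13 F [6.4 0.8 2.8] Tz 0.696 w 0.0075 d 42.1
-0.123 -1.69 -2.15
-0.123 -1.42 -2.34
-0.123 -1.12 -2.5
-0.123 -0.8 -2.62
-0.123 -0.48 -2.7
-0.123 -0.15 -2.73
```

S3 is done at 1.76 rad, about 49 N. The last one is S2.

Call:
arm_command([
  [0,0,0,0,0,0,40],
  [0,0,0,0,0,0,40],
  [0,0,0,0,0,-3.8,40],
  [0,0,-0.123,-1.69,-2.15,0,40],
  [0,0,-0.123,-1.42,-2.34,0,40],
  [0,0,-0.123,-1.12,-2.5,0,40],
  [0,0,-0.123,-0.8,-2.62,0,40],
  [0,0,-0.123,-0.48,-2.7,0,40],
  [0,0,-0.123,-0.15,-2.73,0,40],
  [0,0,0,0,0.05,0,40],
  [0,0,0,0,0,3.8,40],
  [0,0,0,0,0,0,20],
  [0,0,0,0,0,0,20],
  [0,0,0,0,0,0,20],
  [0,0,0,0,0,0,0],
  [0,0,0,0,0,0,0],
  [0,0,0,0,0,0,0],
  [0,0,0.05,0,0,0.02,0],
  [0,0,0.05,0,0,0.02,0],
])

```text
clock: 44.15
ee_pos: [0.5389, 0.0119, 0.1359]
orientation: [[-0.713, 0.701, 0.003], [0.701, 0.713, -0.0], [-0.003, 0.002, -1.0]]
ft_force: [-0.2, 2.8, 9.2]
grip_width: 0.0077
grip_force: 99.2
```

```bash
python3 nxt.py 1 51.7 0|head -1
```

```text
t 44.15 p [0.5389 0.0119 0.1359] psi 135.5 q6 -0.99 F [-0.2  2.8  9.2] Tz 0.663 w 0.0077 d -83.8
```

Call:
arm_command([
  [0,0,0.06,0,0,0.02,0],
])

```text
clock: 44.25
ee_pos: [0.539, 0.0119, 0.1359]
orientation: [[-0.669, 0.743, 0.003], [0.743, 0.669, -0.0], [-0.003, 0.002, -1.0]]
ft_force: [-0.4, 3.0, 10.3]
grip_width: 0.0078
grip_force: 99.4
```

```bash
python3 nxt.py 1 51.7 0
```

```text
t 44.25 p [0.539  0.0119 0.1359] psi 132.0 q6 -0.93 F [-0.4  3.  10.3] Tz 0.734 w 0.0078 d -80.3
0.127 0.81 0.69
0.127 0.89 0.58
0.127 0.95 0.46
0.127 1.0 0.34
0.127 1.04 0.2
0.127 1.06 0.07
0.127 1.06 -0.06
0.127 1.04 -0.2
0.127 1.01 -0.33
0.127 0.96 -0.45
0.127 0.89 -0.57
```

Call:
arm_command([
  [0,0,0,0,0,0,40],
  [0,0,0,0,0,0,40],
  [0,0,0,0,0,-4,40],
  [0,0,0,0,0,-4,40],
  [0,0,0,0.1,2.8,-3,40],
  [0,0,0,0.1,2.8,-3,40],
  [0,0,0,0,2.8,-2,40],
  [0,0,0,0,0,0,40],
  [0,0,0,0,0,0,40],
  [0,0,0,0,0,0,40],
  [0,0,0,0,0,0,40],
])

```text
clock: 45.35
ee_pos: [0.5985, 0.0687, 0.2931]
orientation: [[-0.669, 0.743, -0.002], [0.743, 0.669, 0.0], [0.001, -0.001, -1.0]]
ft_force: [-0.7, -1.2, 0.3]
grip_width: 0.0343
grip_force: 0.0
```

Run:
```python
from h import *
C=cam("wrist");p,d=snapshot("wrist");P=cloud(d,C);cv2.imwrite("pics/w2.png",p[:,:,::-1])
m=(d>0)&(P[...,2]>.133)&(P[...,2]<.15)
nl,lab,st,ce=cv2.connectedComponentsWithStats(m.astype(np.uint8))
for i in range(1,nl):
    if st[i,4]>100:
        Q=P[lab==i];c,v=np.linalg.eigh(np.cov(Q[:,:2].T))
        print(Q[:,:2].mean(0).round(4),st[i],"yaw",(np.degrees(np.arctan2(v[1,1],v[0,1]))%180).round(1),cv2.minAreaRect(np.float32(Q[:,:2])*1000)[1:],"top",np.median(Q[:,2]).round(4))
print(robot.get_state()["clock"],robot.get_state()["ft_force"])
```

```text
[0.5348 0.1283] [239  67  48  24 700] yaw 54.2 ((33.514625549316406, 10.414961814880371), 54.23974609375) top 0.1391
[0.6494 0.1321] [361 159  35  43 619] yaw 101.3 ((10.48010540008545, 33.946998596191406), 11.395550727844238) top 0.1389
[0.5387 0.0137] [160 176  18  44 615] yaw 133.9 ((10.732444763183594, 34.04645538330078), 43.768524169921875) top 0.1391
[0.6529 0.0172] [262 269  38  29 509] yaw 75.1 ((33.764041900634766, 10.179954528808594), 76.44950103759766) top 0.1387
45.4 [-0.51048137  0.48580383  0.30704808]
```

View pics/w2.png

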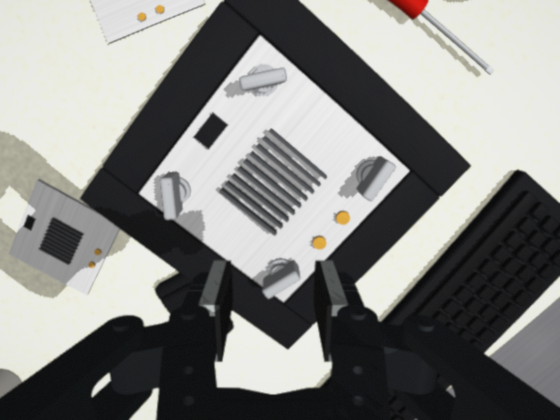

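The picture shows all four wings turned about 99° from their start, with their tops level at about 139 mm, nothing disturbed and the gripper clear. Final torques of 0.68 to 0.73 N m put the clamping at about 45 to 55 N each, so I hand in.

```bash
python3 -c "
from plant import robot; print(robot.job_done())"
```

```text
the job is handed in; nothing more can be done
None
```

I tightened all four wing screws crisscross in five rounds, with the last turning torques at 0.68–0.73 N m (about 45–55 N of clamping each), and handed the job in at about 45 s; the hand-in gave no verdict.

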